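Nest the aluminium angle offcuts on the storage saddle

ROBOT

A 6-joint arm with a two-finger parallel gripper is mounted at the origin on the work surface. World frame = base frame: x ahead of the robot, y to its left, z up, the work surface at z = 0. Lengths are in m, angles in rad, forces in N, time in s.
With the tool pointing down it reaches from about 0.35 to 0.775 m from the base axis. Payload 7.3 kg.
Tool frame: the origin (TCP) lies between the finger pads; the fingertips stand 8 mm ahead of it and the grasp point (between the pads) lies 11 mm behind it (robot.nose_length is the distance from the TCP to the fingertips, in m); z points along the fingers, y is the line along which they close (so a half turn about z gives the same grasp; the last joint's range is limited). The gripper opens to 92 mm and grips with 3 to 60 N. Pads are 19 mm wide; open, the fingers measure 130 mm over their backs; the gripper's body (75 mm by 190 mm) begins 47 mm behind the grasp point.
Start: joints at [-1.374, 0.342, 1.524, -0, 1.275, -0.146], TCP at [0.176, -0.494, 0.235] pointing down, gripper open.
Joint ranges: [-2.53, 2.53], [-0.77, 2.02], [0.04, 2.7], [-1, 4.14], [0.28, 2.66], [-3.11, 3.11]. Speed limits (rad/s): [2.57, 2.57, 3.14, 3.14, 3.14, 3.14].

INTERFACE

Orientations are given as [roll, pitch, yaw] about the fixed x, y, z axes, in that order (R = Rz(yaw) Ry(pitch) Rx(roll)).
In Python, from cell import robot gives the robot as it stands. The module is installed in compiled form; this text tells all that it offers.
- The arm moves only by the shell command python3 -m jog 'ROWS' [FORCE]. ROWS is JSON, a list that holds one entry, the list of rows, each a list of 5 numbers: the gripper's target within -1 to 1 (fully open at 1, half-way at 0, shut at -1), then the shift along the tool's x, y, z in m, then the turn about the tool's z in rad. A call has 1 to 5 rows; each row is the pose to reach, as a shift and turn from the pose commanded when the call began, along the tool's axes at that moment; what a row does not reach only later rows make up. A row lasts 1/12 s, in which the tool goes at most 41.7 mm and 7.16 degrees, less where a joint would pass 70% of its speed; a pose out of reach is approached as far as the arm can. A call with a gripper value outside its range is refused whole. The fingers move at their own pace and stop on an object; FORCE is the grip in N (left out, the last holds). Time passes only in rows, so rows that repeat a pose let the fingers close. It gives the time, the measured TCP pose, the force, the opening and the grip force at its end, in the units of the state.
- robot.observe(): the state, without advancing time (a new reading comes with each control period).
- robot.read_camera(name): name is "side" or "top" or "wrist"; returns the picture (480x640x3 uint8, red, green, blue); there is no depth.
- robot.camera_model(name): a dict with "camera_matrix" (3x3 intrinsics, pixels), "dist_coeffs" ([k1, k2, p1, p2, k3] as OpenCV has them; the pictures are not rectified), "position" and "attitude" of the camera in the world; the wrist camera has in their place "mount" (4x4, takes a point from camera to tool coordinates, whose origin is the TCP and whose axes are the flange's). Camera axes: x right, y down, z forward; pixel columns grow to the right and rows downward; lengths in m; the calibration is good to about 2 mm. A picture is of the moment at which its call begins: read the wrist's pose just before it. camera_model takes no time and is no camera call.
- robot.hand_in(): hands the job in; it is judged then, once.
The state is a dict: "time": time; "qpos": joint angles; "qvel": joint speeds; "joint_efforts": joint torques, N m; "tool_pos": TCP position; "tool_rot": TCP orientation; "contact_force": force on the tool from outside, world axes, zero at the start; "torque": the same for the moment, N m; "opening": finger opening in m; "grip_force": force on a finger pad.
Only numpy, scipy, OpenCV 4.12 (cv2) and the standard library are available. Lean on these libraries where they do the work, as an engineer would, in place of code of your own. Each camera call takes 0.05 s, during which the arm holds its last target. There are 200 camera calls.

TASK

Tidy up the two loose aluminium angle offcuts: nest the shorter one ridge-up over the small angle already sitting on the plywood saddle, then nest the longer one over that. Each must sit fully down on the one below, legs flush against legs and ridges in line, overhanging it about equally at both ends; set them down rather than drop them, let go, and leave the cup, vase and screwdriver alone.

Things in the scene. Friction and masses are not known exactly. Their poses are not given: they have to be found in the camera images.
- saddle: fixed plywood saddle: a base board 100 x 110 x 12 mm with a house-shaped timber block on it, 36 mm long along x, 62 mm wide over its slopes, whose 90-degree ridge runs along x, 65 mm above the bench. Origin: centre of the base board's underside; x along the ridge, z up. It stands at a different place and yaw each time.
- angle_short: the small angle, 40 mm long, 60 g, loose on the saddle: mill-finish aluminium angle, two 50 x 6 mm legs at 90 degrees, ridge up like a roof, 71 mm wide, ridge 39.6 mm above the leg edges, square-cut ends (grip end to end near the ridge). Origin: mid-length under the ridge, level with the leg edges; x along the ridge, z up. Origin 34 mm above the bench.
- angle_mid: the shorter loose angle, 53 mm long, about 80 g, on the bench, ridge within 40 degrees of world x: mill-finish aluminium angle, two 50 x 6 mm legs at 90 degrees, ridge up like a roof, 71 mm wide, ridge 39.6 mm above the leg edges, square-cut ends (grip end to end near the ridge). Origin: mid-length under the ridge, level with the leg edges; x along the ridge, z up. Nested on the small angle: origin 8.5 mm above that one's, overhang 6.5 mm at each end.
- angle_long: the longer loose angle, 66 mm long, about 100 g, on the bench, ridge within 40 degrees of world x: mill-finish aluminium angle, two 50 x 6 mm legs at 90 degrees, ridge up like a roof, 71 mm wide, ridge 39.6 mm above the leg edges, square-cut ends (grip end to end near the ridge). Origin: mid-length under the ridge, level with the leg edges; x along the ridge, z up. Nested on the 53 mm angle: origin 8.5 mm above that one's, overhang 6.5 mm at each end.
- cup: bystander: white ceramic cup, 72 mm across, 75 mm high, standing loose on the far part of the bench; origin at the centre of its foot.
- vase: bystander: unglazed terracotta vase, 80 mm across, 110 mm high, standing loose on the far part of the bench; origin at the centre of its foot.
- screwdriver: bystander: screwdriver lying loose on the far right part of the bench, pointing roughly along y; origin about mid-tool, on the bench.
There are look-alikes about, which are no part of the job. What is shaped like the angle_mid but purple or yellow is not meant.

How it is judged:
By the outcome, as a careful person would: the job done as asked, in the order asked, and still so for the second after the job is handed in, with the robot touching nothing.
It also fails if it takes over 62 s, if anything falls off the work surface, if the arm or the gripper's body presses on something with over 40 N, if the wrist force passes 120 N, or if a joint passes its speed limit or range.

## Working session

There is one attempt and no reset: what is moved stays moved. The work goes in short steps, Python scripts to look and compute and a shell command to move; the robot and the scene stay as the last step left them, time stands still between calls to the robot, and variables do not carry over. Pictures are saved under pics/ and viewed, at most 10 in all, crops included, and the job is handed in when it is done.

```bash
mkdir -p pics
python3 - <<'E'
from cell import robot
import cv2,numpy as np
for n in ("top","side"):
    im=robot.read_camera(n); cv2.imwrite(f"pics/{n}0.png",im[:,:,::-1])
    print(n,robot.camera_model(n))
print(robot.camera_model("wrist"));print(robot.observe())
E
```

```text
top {'camera_matrix': array([[479.14390408,   0.        , 319.48733407],
       [  0.        , 479.14390408, 244.98404298],
       [  0.        ,   0.        ,   1.        ]]), 'dist_coeffs': array([0.02521839, 0.        , 0.        , 0.        , 0.        ]), 'position': array([0.44509684, 0.00883063, 1.10286468]), 'attitude': array([-2.98664381,  0.02188832, -1.58925285])}
side {'camera_matrix': array([[528.83328484,   0.        , 312.20198971],
       [  0.        , 528.83328484, 251.3273189 ],
       [  0.        ,   0.        ,   1.        ]]), 'dist_coeffs': array([-0.11606189,  0.        ,  0.        ,  0.        ,  0.        ]), 'position': array([ 0.49269943, -0.6581781 ,  0.89026273]), 'attitude': array([-2.42925499e+00,  5.30545611e-04, -1.29428365e-01])}
{'camera_matrix': array([[354.0885088 ,   0.        , 312.96785528],
       [  0.        , 354.0885088 , 236.45963168],
       [  0.        ,   0.        ,   1.        ]]), 'dist_coeffs': array([0.01105957, 0.        , 0.        , 0.        , 0.        ]), 'mount': array([[-1.71215885e-04, -9.63084163e-01, -2.69200420e-01
[... 267 characters left out ...]
.00000000e+00]])}
{'time': 0.1, 'qpos': array([-1.37399628e+00,  3.42666494e-01,  1.52489954e+00,  7.38921011e-06,
        1.27540612e+00, -1.45996723e-01]), 'qvel': array([-0.00206479, -0.00236   , -0.00123534, -0.00038647, -0.00115028,
       -0.00198809]), 'joint_efforts': array([ 2.13184561e-03, -4.32004058e+01, -2.44694942e+01,  7.19566480e-02,
        5.26614266e-02, -6.42756709e-05]), 'tool_pos': array([ 0.17642101, -0.494105  ,  0.23411514]), 'tool_rot': array([-3.14022886e+00, -2.07678882e-04,  3.42794472e-01]), 'contact_force': array([-0.50683943, -0.30538898,  0.11357017]), 'torque': array([ 0.00090329,  0.00439865, -0.05247445]), 'grip_force': 0.0, 'opening': 0.09171523345451517}
```

View pics/top0.png

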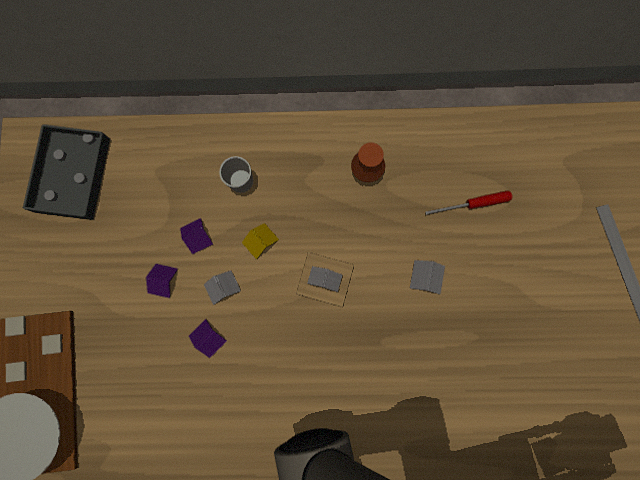

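View pics/side0.png

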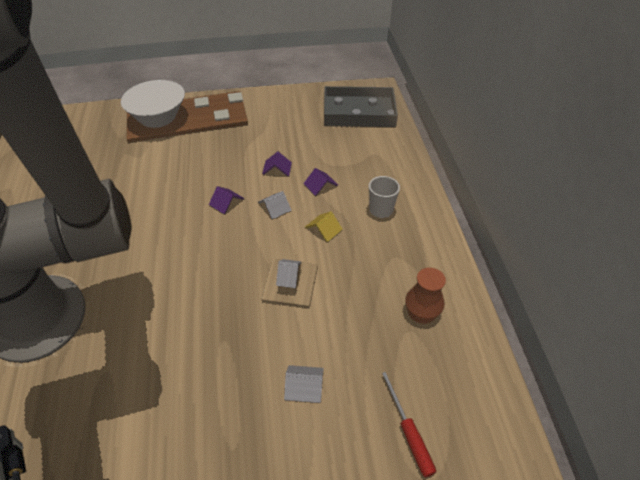

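The top view has two loose bare-aluminium angles, at (222,287) and (428,277). The saddle with the small angle is at (325,279). Purple look-alikes are at (196,236), (162,280) and (207,338), and a yellow one at (260,240). Next I'll enlarge the grey ones to measure them and tell mid from long.

Run:
```python
import cv2,numpy as np
im=cv2.imread("pics/top0.png")
t=[]
for (u,v) in [(222,287),(428,277),(325,279)]:
    c=im[v-33:v+33,u-33:u+33]; t.append(cv2.resize(c,None,fx=4,fy=4,interpolation=cv2.INTER_CUBIC))
s=cv2.imread("pics/side0.png");b=[]
for (u,v) in [(276,205),(304,384),(289,280)]:
    c=s[v-33:v+33,u-33:u+33]; b.append(cv2.resize(c,None,fx=4,fy=4,interpolation=cv2.INTER_CUBIC))
m=np.vstack([np.hstack(t),np.hstack(b)]).astype(float)*1.5
cv2.imwrite("pics/crops.png",np.clip(m,0,255).astype(np.uint8))
```

```text
(no output)
```

View pics/crops.png

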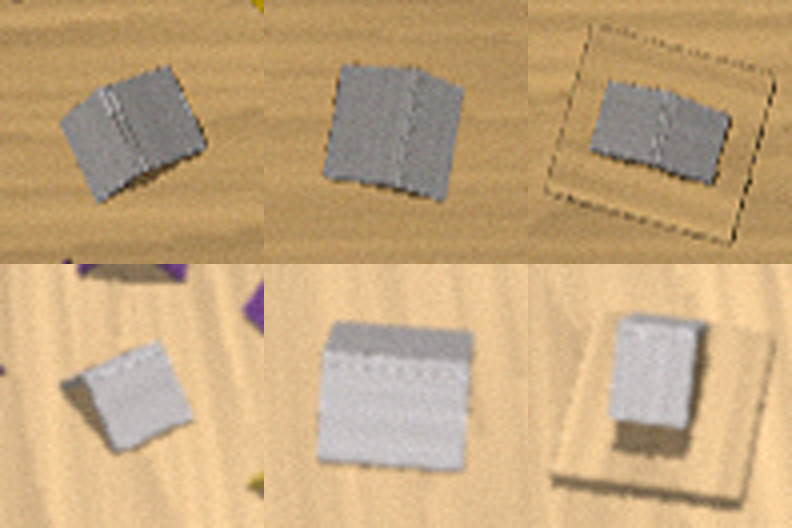

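```bash
cat > h.py <<'E'
import numpy as np, cv2
from scipy.spatial.transform import Rotation as R
from scipy.optimize import least_squares
from cell import robot
def pose(n,st=None):
    m=robot.camera_model(n)
    if n=="wrist":
        T=np.eye(4);T[:3,:3]=R.from_euler('xyz',st["tool_rot"]).as_matrix();T[:3,3]=st["tool_pos"]
        T=T@m["mount"];return m,T[:3,:3],T[:3,3]
    return m,R.from_euler('xyz',m["attitude"]).as_matrix(),m["position"]
def proj(cam,P):
    m,Rc,t=cam
    return cv2.projectPoints((np.atleast_2d(P)-t)@Rc,np.zeros(3),np.zeros(3),m["camera_matrix"],m["dist_coeffs"])[0][:,0]
# corner keys: side (l=+y, r=-y, t=ridge) and end (+ / -)
def corner(p,k,z0=0):
    x,y,yaw,L=p; s={'l':(35.36,4.24),'r':(-35.36,4.24),'t':(0,39.6)}[k[0]]
    a=(L/2 if k[1]=='+' else -L/2); b=s[0]/1e3
    c,sn=np.cos(yaw),np.sin(yaw)
    return [x+c*a-sn*b,y+sn*a+c*b,z0+s[1]/1e3]
def fit(obs,p0,z0=0,L=None):
    # obs: list of (cam,{key:(u,v)})
    def res(q):
        p=list(q)+([L] if L else [])
        return np.concatenate([(proj(c,[corner(p,k,z0) for k in d])-np.array(list(d.values()))).ravel() for c,d in obs])
    f=least_squares(res,p0[:3] if L else p0,loss='soft_l1')
    return f.x,f.fun
E
python3 - <<'E'
from h import *
T,S=pose("top"),pose("side")
def px(d,o): return {k:(o[0]+(a+.5)/4-.5,o[1]+(b+.5)/4-.5) for k,(a,b) in d.items()}
t0={'l+':(62,123),'l-':(99,201),'t+':(106,88),'t-':(146,167),'r+':(168,67),'r-':(206,148)}
t1={'l+':(78,66),'l-':(60,178),'t+':(154,69),'t-':(134,188),'r+':(199,88),'r-':(180,200)}
t2={'l+':(82,81),'l-':(63,150),'t+':(142,93),'t-':(127,163),'r+':(201,115),'r-':(184,184)}
s0={'t-':(86,113),'t+':(161,78),'r-':(119,189),'r+':(192,156)}
s1={'t-':(65,89),'t+':(208,96),'l-':(73,58),'l+':(209,67),'r-':(53,196),'r+':(202,205)}
s2={'r-':(83,152),'r+':(162,164)}
for n,t,to,s,so,p0,z in [("A",t0,(189,254),s0,(243,172),(.45,.2,.3,.06),0),("B",t1,(395,244),s1,(271,351),(.45,-.2,-.2,.06),0),("S",t2,(292,246),s2,(256,247),(.45,0,-.2,.04),.034)]:
    for w,o in (("top",[(T,px(t,to))]),("both",[(T,px(t,to)),(S,px(s,so))])):
        x,f=fit(o,p0,z);print(n,w,x.round(4),np.degrees(x[2]).round(1),f.round(1))
E
```

```text
A top [0.5244 0.254  0.4554 0.0505] 26.1 [-0.1 -0.1  0.   0.1 -0.8  0.2 -1.2  0.7  1.1 -0.2  1.1 -0.9]
A both [0.5227 0.254  0.44   0.0511] 25.2 [-0.1  0.3 -0.2  0.8 -0.7  0.8 -1.3  1.7  1.3  0.6  1.1  0.2  1.2 -0.6
  1.3  0.1  1.4  0.2  1.8  0.1]
B top [ 0.538  -0.2146 -0.2094  0.0659] -12.0 [-0.1 -0.2 -0.2  0.  -0.5  0.1 -0.1 -0.5  0.4  0.1  0.7  0.5]
B both [ 0.5367 -0.2142 -0.2039  0.0651] -11.7 [-0.4  0.6 -0.3  0.6 -0.8  0.8 -0.2 -0.   0.1  0.7  0.7  0.8 -0.3 -0.1
  0.4  0.7  0.4 -0.3  1.  -0.2  1.4  0.1  0.4  0.3]
S top [ 0.5354  0.0183 -0.2866  0.0393] -16.4 [-0.1  0.3 -0.1  0.   0.  -0.2 -1.  -0.1  0.7  0.1  0.4 -0. ]
S both [ 0.535   0.0188 -0.3031  0.0396] -17.4 [-0.1  0.2 -0.4 -0.  -0.  -0.1 -1.4  0.1  0.6  0.5 -0.   0.4  0.9  0.6
  0.4  0.3]
```

At top (222,287), A fits a length of about 51 mm, so it is angle_mid. At (428,277), B fits about 65 mm, so it is angle_long. Both are bare grey in the enlarged crop, and none of the coloured ones qualify. Now I'll move over A.

```bash
cat > go.py <<'E'
import sys
from h import *
x,y,z,yd=map(float,sys.argv[1:5]); s=robot.observe()
M=R.from_euler('xyz',s["tool_rot"]).as_matrix()
d=M.T@(np.array([x,y,z])-s["tool_pos"]); turn=(s["tool_rot"][2]-np.radians(yd)+np.pi)%(2*np.pi)-np.pi
print("t",round(s["time"],2),"pos",s["tool_pos"].round(4),"yaw",np.degrees(s["tool_rot"][2]).round(2),"F",s["contact_force"].round(1),"open",round(s["opening"],4),"grip",round(s["grip_force"],1),"| shift",d.round(4),"turn",round(turn,3))
E
J="python3 -m jog"
$J '[[[1,0.036,-0.018,0,0],[1,0.072,-0.037,0,0],[1,0.108,-0.056,0,0],[1,0.144,-0.074,0,0],[1,0.178,-0.092,0,0]]]'
$J '[[[1,0.036,-0.018,0,0],[1,0.072,-0.037,0,0],[1,0.108,-0.056,0,0],[1,0.144,-0.074,0,0],[1,0.178,-0.092,0,0]]]' >/dev/null
$J '[[[1,0.015,-0.027,0.006,0],[1,0.03,-0.054,0.01,0],[1,0.045,-0.081,0.01,0],[1,0.06,-0.108,0.01,0],[1,0.074,-0.134,0.01,0]]]' >/dev/null
$J '[[[1,0.015,-0.027,0.006,0],[1,0.03,-0.054,0.01,0],[1,0.045,-0.081,0.01,0],[1,0.06,-0.108,0.01,0],[1,0.074,-0.134,0.01,0]]]' >/dev/null
$J '[[[1,0.015,-0.027,0.006,0],[1,0.03,-0.054,0.01,0],[1,0.045,-0.081,0.01,0],[1,0.06,-0.108,0.01,0],[1,0.074,-0.134,0.01,0]]]' 
python3 go.py 0.5235 0.254 0.2 115.5
```

```text
time: 0.52
tool_pos: [0.3141, -0.3462, 0.2345]
tool_rot: [-3.141, -0.0, 0.342]
contact_force: [1.5, -0.1, -0.5]
opening: 0.0913
grip_force: 0.0
time: 2.18
tool_pos: [0.5237, 0.2534, 0.2041]
tool_rot: [3.142, 0.001, 0.343]
contact_force: [0.7, -1.4, 1.1]
opening: 0.0917
grip_force: 0.0
t 2.18 pos [0.5237 0.2534 0.2041] yaw 19.65 F [ 0.7 -1.4  1.1] open 0.0917 grip 0.0 | shift [ 0.0001 -0.0007  0.0041] turn -1.673
```

```bash
J="python3 -m jog"
$J '[[[1,0,0,0,-0.12],[1,0,0,0,-0.24],[1,0,0,0,-0.36],[1,0,0,0,-0.48],[1,0,0,0,-0.6]]]' >/dev/null
$J '[[[1,0,0,0,-0.12],[1,0,0,0,-0.24],[1,0,0,0,-0.36],[1,0,0,0,-0.48],[1,0,0,0,-0.6]]]' >/dev/null
$J '[[[1,0,0,0,-0.12],[1,0,0,0,-0.24],[1,0,0,0,-0.36],[1,0,0,0,-0.473],[1,0,0,0,-0.473]]]' >/dev/null
python3 go.py 0.5235 0.254 0.12 115.5
cat > snap.py <<'E'
import sys,pickle
from h import *
n=sys.argv[1]; u,v,h,k=map(int,sys.argv[2:6]); s=robot.observe(); im=robot.read_camera("wrist")
pickle.dump(s,open(f"pics/{n}.pkl","wb"))
c=im[v-h*3//4:v+h*3//4,u-h:u+h,::-1]; cv2.imwrite(f"pics/{n}.png",cv2.resize(c,None,fx=k,fy=k,interpolation=cv2.INTER_CUBIC))
E
python3 snap.py wA 320 240 320 1
```

```text
t 3.43 pos [0.5236 0.2516 0.2042] yaw 115.73 F [0.5 0.8 0.8] open 0.0919 grip 0.0 | shift [0.0022 0.001  0.0842] turn 0.004
```

View pics/wA.png

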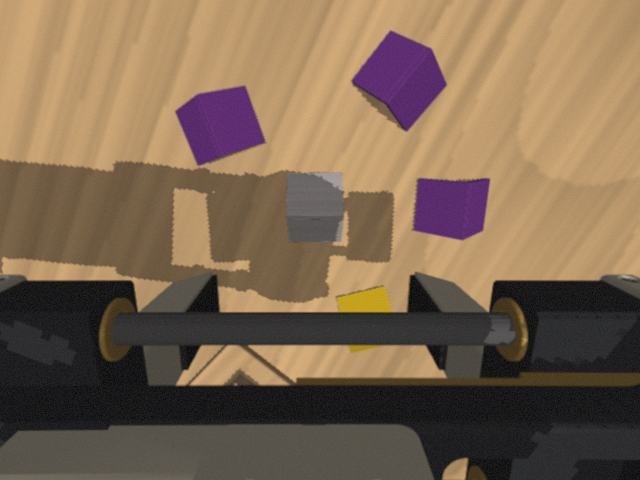

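The wrist view shows angle_mid in the middle: far edge from (287,173) to (342,172), ridge at v≈217, near edge at v≈241. A purple one at (452,208) is beyond the right finger. I'll refine the fit.

```bash
cat > wf.py <<'E'
import pickle
from h import *
def wfit(n,d,p0,z0=0,L=None):
    x,f=fit([(pose("wrist",pickle.load(open(f"pics/{n}.pkl","rb"))),d)],p0,z0,L)
    print(x.round(4),"deg",np.degrees(x[2]).round(2),"res",f.round(1)); return x
E
python3 - <<'E'
from wf import *
d={'l-':(287,173),'l+':(342,172),'t-':(287,217),'t+':(342.5,217),'r-':(289.5,241),'r+':(342,241)}
wfit("wA",d,(.523,.254,.44,.053)); x=wfit("wA",d,(.523,.254,.44,.053),0,.053)
import subprocess
print(subprocess.run(["python3","go.py",*map(str,x[:2]),"0.06",str(np.degrees(x[2])+90)],capture_output=True,text=True).stdout)
# extents of purple in wrist frame: nearest edge at bench z~0.02 -> ray positions
m,Rc,t=pose("wrist",pickle.load(open("pics/wA.pkl","rb")))
for uv in [(415,208),(419,178),(414,232)]:
    q=cv2.undistortPoints(np.array([[uv]],float),m["camera_matrix"],m["dist_coeffs"])[0,0]
    r=Rc@np.array([*q,1]);p=t+r*(0.004-t[2])/r[2]
    e=p[:2]-x[:2];c,s=np.cos(x[2]),np.sin(x[2]);print("along",(c*e[0]+s*e[1]).round(4),"across",(-s*e[0]+c*e[1]).round(4))
E
```

```text
[0.5245 0.2552 0.465  0.0528] deg 26.64 res [ 0.4  0.  -0.4  0.1 -0.9 -0.7  1.9 -1.6  0.4  1.6 -0.8  0.8]
[0.5245 0.2552 0.4653] deg 26.66 res [ 0.3  0.  -0.3  0.1 -1.  -0.7  2.  -1.6  0.3  1.6 -0.6  0.8]
t 3.48 pos [0.5237 0.2516 0.2043] yaw 115.37 F [-0.  -0.3 -0.5] open 0.0918 grip 0.0 | shift [0.0029 0.0024 0.1443] turn -0.022

this script no longer has the robotException ignored in: <_io.TextIOWrapper mode='rw' encoding='UTF-8'>
Traceback (most recent call last):
BrokenPipeError: [Errno 32] Broken pipe
```

```bash
J="python3 -m jog"
$J '[[[1,0.003,0.0024,0.03,-0.02],[1,0.003,0.0024,0.06,-0.02],[1,0.003,0.0024,0.09,-0.02],[1,0.003,0.0024,0.12,-0.02],[1,0.003,0.0024,0.145,-0.02]]]' >/dev/null
$J '[[[1,0,0,0,0],[1,0,0,0,0],[1,0,0,0,0]]]' >/dev/null
python3 go.py 0.5245 0.2552 0.0195 116.6
python3 snap.py wA2 320 240 320 1
```

```text
t 4.15 pos [0.5257 0.2558 0.0611] yaw 116.55 F [0.3 0.  0.6] open 0.0918 grip 0.0 | shift [ 0.     -0.0014  0.0416] turn -0.001
```

View pics/wA2.png

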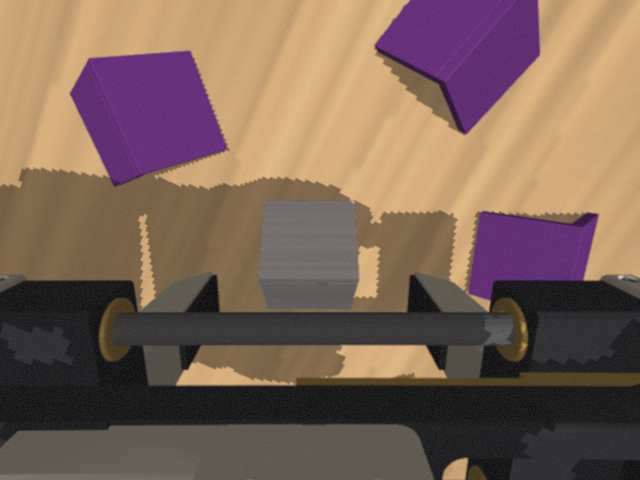

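angle_mid sits between the fingers: far edge (264,201)–(355,200), ridge (259,281)–(358,279), near edge v≈307. The purple one at (470,250) is still outside the right finger.

```bash
J="python3 -m jog"
python3 - <<'E'
from wf import *
d={'l-':(264,201),'l+':(355,200),'t-':(259,281),'t+':(358,279),'r-':(265,307),'r+':(354,307)}
wfit("wA2",d,(.523,.254,.44,.053)); x=wfit("wA2",d,(.523,.254,.44,.053),0,.053)
E
python3 go.py 0.5245 0.2552 0.0195 116.6
```

```text
[0.5244 0.2555 0.4734 0.0533] deg 27.13 res [-0.1 -0.4 -0.3 -0.4 -0.9 -1.   3.1 -0.1  4.1  2.9 -1.7  2.1]
[0.5243 0.2555 0.4731] deg 27.11 res [ 0.  -0.4 -0.6 -0.4 -0.7 -1.   2.7 -0.1  4.2  2.9 -2.   2.1]
t 4.2 pos [0.526  0.2559 0.0616] yaw 116.57 F [ 0.1 -0.4 -0.5] open 0.0919 grip 0.0 | shift [ 0.0001 -0.0018  0.0421] turn -0.0
```

```bash
J="python3 -m jog"
$J '[[[1,0,-0.0015,0.01,-0.008],[1,0,-0.0015,0.02,-0.008],[1,0,-0.0015,0.03,-0.008],[1,0,-0.0015,0.038,-0.008],[1,0,-0.0015,0.0415,-0.008]]]' >/dev/null
$J '[[[1,0,0,0,0],[-1,0,0,0,0],[-1,0,0,0,0],[-1,0,0,0,0],[-1,0,0,0,0]]]' 25
$J '[[[-1,0,0,0,0],[-1,0,0,0,0],[-1,0,0,0,0],[-1,0,0,0,0],[-1,0,0,0,0]]]' 25
python3 go.py 0.5245 0.2552 0.0195 116.6
```

```text
time: 5.03
tool_pos: [0.5237, 0.2549, 0.0186]
tool_rot: [3.141, 0.0, 2.044]
contact_force: [0.7, -0.2, 0.1]
opening: 0.0695
grip_force: 0.0
time: 5.45
tool_pos: [0.5235, 0.2548, 0.0183]
tool_rot: [3.141, 0.0, 2.044]
contact_force: [-0.5, -1.0, 1.3]
opening: 0.0523
grip_force: 25.0
t 5.45 pos [0.5235 0.2548 0.0183] yaw 117.1 F [-0.5 -1.   1.3] open 0.0523 grip 25.0 | shift [-0.0001  0.0011 -0.0012] turn 0.009
```

```bash
J="python3 -m jog"
$J '[[[-1,0,0,-0.01,0],[-1,0,0,-0.04,0],[-1,0,0,-0.08,0],[-1,0,0,-0.115,0],[-1,0,0,-0.14,0]]]' >/dev/null
$J '[[[-1,-0.02,-0.011,0,0],[-1,-0.05,-0.029,0,0],[-1,-0.08,-0.046,0,0],[-1,-0.11,-0.063,0,0],[-1,-0.14,-0.08,0,0]]]' >/dev/null
$J '[[[-1,-0.03,-0.017,0,0],[-1,-0.06,-0.034,0,0],[-1,-0.09,-0.052,0,0],[-1,-0.12,-0.068,0,0],[-1,-0.14,-0.08,0,0]]]' >/dev/null
$J '[[[-1,0,0,0,0.1],[-1,0,0,0,0.2],[-1,0,0,0,0.3],[-1,0,0,0,0.4],[-1,0,0,0,0.5]]]' >/dev/null
$J '[[[-1,0,0,0,0.1],[-1,0,0,0,0.2],[-1,0,0,0,0.27],[-1,0,0,0,0.27],[-1,0,0,0,0.27]]]' >/dev/null
python3 go.py 0.509 -0.0675 0.16 73
python3 snap.py wS 320 240 320 1
```

```text
t 7.53 pos [ 0.5085 -0.0673  0.1586] yaw 73.12 F [-0.6 -0.1 -1.7] open 0.0527 grip 25.0 | shift [ 0.      0.0006 -0.0014] turn 0.002
```

View pics/wS.png

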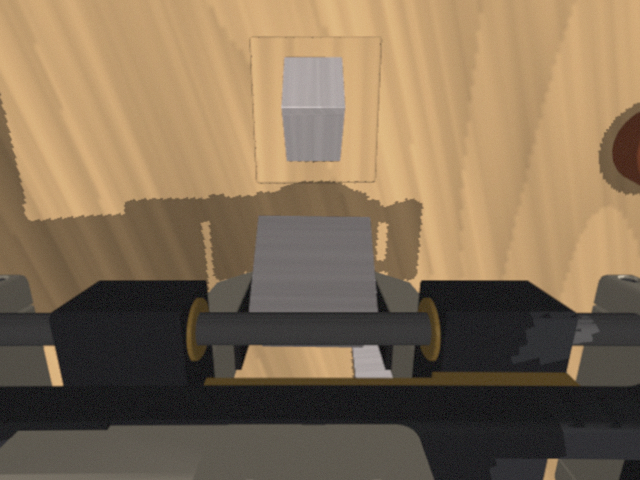

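The small angle on the saddle has its far edge at (284,58)–(342,58), ridge at (282,107)–(344,107) and near edge at (286,161)–(341,161). The held mid's far edge is at (258,217)–(371,217). I'll refine these to subpixel and compute the alignment.

```bash
cat > align.py <<'E'
from wf import *
def sub(n,d):
    g=cv2.cvtColor(cv2.imread(f"pics/{n}.png"),cv2.COLOR_BGR2GRAY)
    p=cv2.cornerSubPix(g,np.array(list(d.values()),np.float32).reshape(-1,1,2),(4,4),(-1,-1),(3,40,.01))[:,0]
    return dict(zip(d,map(tuple,p.round(1).tolist())))
def held(n,d,zoff,L):
    # pose of held angle in tool terms: across (along tool x), along (tool y) and yaw vs tool y, from far-edge corners
    s=pickle.load(open(f"pics/{n}.pkl","rb")); x=wfit(n,d,(*s["tool_pos"][:2],s["tool_rot"][2]-np.pi/2,L),s["tool_pos"][2]-zoff,L)
    w=s["tool_rot"][2]; e=x[:2]-s["tool_pos"][:2]
    a=(np.cos(w)*e[0]+np.sin(w)*e[1],np.sin(w)*e[0]-np.cos(w)*e[1],x[2]-w+np.pi/2)
    print("held: tool-x %.4f tool-y %.4f yaw off %.2f deg"%(a[0],a[1],np.degrees(a[2]))); return a
E
python3 - <<'E'
from align import *
g={'l-':(284,58),'l+':(342,58),'t-':(282,107),'t+':(344,107),'r-':(286,161),'r+':(341,161)}
d=sub("wS",g);print(d)
p0=(.535,.0185,-.3,.04)
wfit("wS",g,p0,.034);wfit("wS",d,p0,.034);wfit("wS",d,p0,.034,.04)
h={'l-':(258,217),'l+':(371,217)};hs=sub("wS",h);print(hs)
held("wS",h,.0183,.053);held("wS",hs,.0183,.053)
E
```

```text
{'l-': (283.79998779296875, 56.5), 'l+': (342.3999938964844, 56.900001525878906), 't-': (281.8999938964844, 107.5999984741211), 't+': (344.8999938964844, 107.69999694824219), 'r-': (286.29998779296875, 160.10000610351562), 'r+': (339.20001220703125, 161.0)}
[ 0.5358  0.0182 -0.2919  0.0398] deg -16.73 res [ 0.2 -1.  -0.2 -1.2 -0.8  0.4  1.2  0.2  0.6  0.7 -1.   0.5]
[ 0.5358  0.0183 -0.2996  0.0396] deg -17.17 res [ 0.8  0.1 -0.3 -0.  -0.6 -0.7  0.1 -0.5 -0.   1.2  0.2  0.6]
[ 0.5358  0.0183 -0.2992] deg -17.14 res [ 0.5  0.1 -0.2 -0.  -1.  -0.7  0.3 -0.5 -0.3  1.2  0.5  0.5]
{'l-': (258.20001220703125, 216.8000030517578), 'l+': (370.6000061035156, 220.5)}
[ 0.5104 -0.0675 -0.295 ] deg -16.9 res [ 0.2 -0.  -0.2 -0. ]
held: tool-x 0.0004 tool-y 0.0019 yaw off -0.01 deg
[ 0.509  -0.0679 -0.3287] deg -18.83 res [ 0. -0. -0. -0.]
held: tool-x -0.0004 tool-y 0.0007 yaw off -1.95 deg
```

```bash
J="python3 -m jog"
$J '[[[-1,0.015,0,0,0],[-1,0.04,0,0,0],[-1,0.065,0,0,0],[-1,0.0895,0,0.0,0],[-1,0.0895,0,0.0,0]]]' >/dev/null
$J '[[[-1,0,0,0.015,0],[-1,0,0,0.03,0],[-1,0,0,0.045,0],[-1,0,0,0.045,0],[-1,0,0,0.045,0]]]' >/dev/null
python3 go.py 0.5343 0.0183 0.0608 73
```

```text
t 8.42 pos [0.5342 0.0179 0.1129] yaw 73.03 F [ 0.9  0.5 -1.1] open 0.0526 grip 25.0 | shift [0.0004 0.     0.0521] turn 0.001
```

```bash
J="python3 -m jog"
$J '[[[-1,0.0003,0,0.012,0],[-1,0.0003,0,0.024,0],[-1,0.0003,0,0.034,0],[-1,0.0003,0,0.042,0],[-1,0.0003,0,0.044,0]]]' |grep force
python3 go.py 0.5343 0.0183 0.0608 73
$J '[[[-1,0,0,0.001,0],[-1,0,0,0.002,0],[-1,0,0,0.003,0],[-1,0,0,0.004,0],[-1,0,0,0.0045,0]]]'|grep force
python3 go.py 0.5343 0.0183 0.0608 73
```

```text
contact_force: [-0.1, -0.8, -0.9]
grip_force: 25.0
t 8.83 pos [0.5344 0.0184 0.0684] yaw 72.99 F [-0.1 -0.8 -0.9] open 0.0525 grip 25.0 | shift [-0.0001 -0.0001  0.0076] turn -0.0
contact_force: [-0.3, -0.4, -1.9]
grip_force: 25.0
t 9.25 pos [0.535  0.0185 0.0649] yaw 72.99 F [-0.3 -0.4 -1.9] open 0.0529 grip 25.0 | shift [-0.0004 -0.0006  0.0041] turn -0.0
```

```bash
J="python3 -m jog"
$J '[[[-1,0,0,0.0005,0],[-1,0,0,0.001,0],[-1,0,0,0.0015,0],[-1,0,0,0.002,0],[-1,0,0,0.0025,0]]]'|grep force
python3 go.py 0.5343 0.0183 0.0608 73
$J '[[[-1,0,0,0.0003,0],[-1,0,0,0.0006,0],[-1,0,0,0.0009,0],[-1,0,0,0.0012,0],[-1,0,0,0.0015,0]]]'|grep force
python3 go.py 0.5343 0.0183 0.0608 73
python3 snap.py wP1 320 240 320 1
```

```text
contact_force: [0.7, 0.3, -1.0]
grip_force: 25.0
t 9.67 pos [0.5348 0.0185 0.0622] yaw 72.98 F [ 0.7  0.3 -1. ] open 0.0524 grip 25.0 | shift [-0.0003 -0.0005  0.0014] turn -0.0
contact_force: [-2.3, -1.8, 8.1]
grip_force: 25.0
t 10.08 pos [0.5349 0.0182 0.0612] yaw 73.0 F [-2.3 -1.8  8.1] open 0.0528 grip 25.0 | shift [-0.0001 -0.0006  0.0004] turn -0.0
```

View pics/wP1.png

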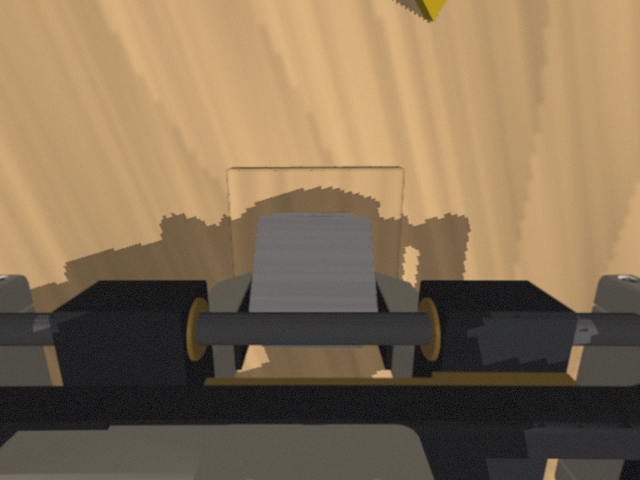

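The mid is seated with about 8 N of contact at the expected height, and its far edge is parallel at v≈212. I'll ease the grip, let it settle, then open.

```bash
J="python3 -m jog"
$J '[[[-1,0,0,0,0],[-1,0,0,0.0003,0],[-1,0,0,0.0005,0],[-1,0,0,0.0005,0],[-1,0,0,0.0005,0]]]' 4|grep force
python3 go.py 0.5343 0.0183 0.0608 73
$J '[[[1,0,0,0,0],[1,0,0,0,0],[1,0,0,0,0],[1,0,0,0,0],[1,0,0,0,0]]]'|grep -E "force|open"
$J '[[[1,0,0,-0.005,0],[1,0,0,-0.02,0],[1,0,0,-0.045,0],[1,0,0,-0.075,0],[1,0,0,-0.105,0]]]' >/dev/null
$J '[[[1,-0.02,0,0,0],[1,-0.045,0,0,0],[1,-0.07,0,0,0],[1,-0.085,0,0,0],[1,-0.085,0,0,0]]]'|grep -E "force|open"
$J '[[[1,0,0,0,0]]]' >/dev/null
python3 go.py 0.5343 0.0183 0.0608 73
python3 snap.py wP2 320 240 320 1
```

```text
contact_force: [-1.4, -0.6, 5.7]
grip_force: 4.0
t 10.55 pos [0.5351 0.0184 0.0605] yaw 72.98 F [-1.4 -0.6  5.7] open 0.0529 grip 4.0 | shift [-0.0004 -0.0007 -0.0003] turn -0.0
contact_force: [0.4, 0.0, 1.0]
opening: 0.0817
grip_force: 0.0
contact_force: [0.5, 0.4, -0.9]
opening: 0.092
grip_force: 0.0
t 11.88 pos [ 0.5099 -0.0632  0.1656] yaw 72.88 F [-0.3  0.1  0.1] open 0.0917 grip 0.0 | shift [ 0.085  -0.0007  0.1048] turn -0.002
```

View pics/wP2.png

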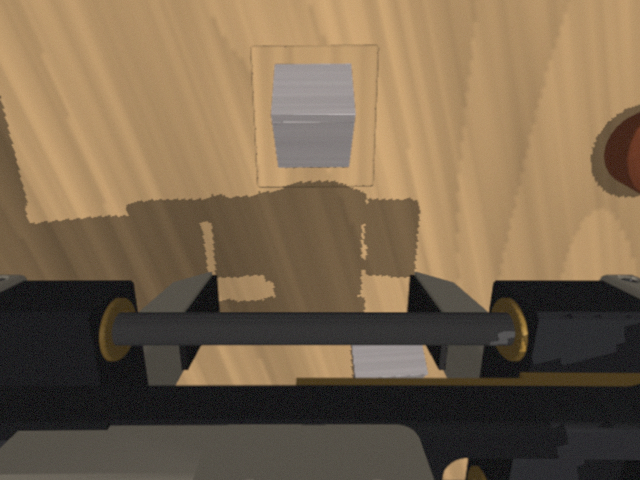

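The mid is seated over the small angle: far edge (275,65)–(352,65), ridge (271,112)–(355,114), near edge (276,167)–(351,166). It is square to the saddle outline. I'll fit it to check.

```bash
python3 - <<'E'
from align import *
g={'l-':(275,65),'l+':(352,65),'t-':(271,112),'t+':(355,113.5),'r-':(276,167),'r+':(351,166)}
d=sub("wP2",g);print(d)
for q in (g,d):
    wfit("wP2",q,(.535,.0185,-.3,.053),.0425)
    # free z check
    s=pickle.load(open("pics/wP2.pkl","rb"));c=pose("wrist",s)
    f=least_squares(lambda p:(proj(c,[corner((p[0],p[1],p[2],.053),k,p[3]) for k in q])-np.array(list(q.values()))).ravel(),(.535,.0185,-.3,.04),loss='soft_l1');print("z",f.x.round(4))
E
python3 go.py 0.5375 -0.2143 0.2 78
```

```text
{'l-': (273.5, 63.29999923706055), 'l+': (350.5, 64.0999984741211), 't-': (269.3999938964844, 114.19999694824219), 't+': (354.3999938964844, 114.69999694824219), 'r-': (277.70001220703125, 166.6999969482422), 'r+': (348.20001220703125, 166.6999969482422)}
[ 0.5366  0.0185 -0.3019  0.0532] deg -17.3 res [-0.2 -2.5 -0.  -2.2 -0.5  1.6  1.2  0.3  1.3 -0.1 -2.2  1.2]
z [ 0.5366  0.0186 -0.3005  0.0391]
[ 0.5358  0.0184 -0.2971  0.0528] deg -17.02 res [ 0.3 -0.  -0.  -1.   0.3  0.2  0.3 -0.5 -0.8  0.9 -0.3  0.7]
z [ 0.5359  0.0186 -0.2976  0.0403]
t 11.93 pos [ 0.5101 -0.0626  0.1655] yaw 72.94 F [-0.3  0.2 -0.2] open 0.0918 grip 0.0 | shift [-0.137   0.0707 -0.0346] turn -0.088
```

The mid sits within about 0.5 mm of the small angle's position. Next, the long one.

```bash
J="python3 -m jog"
$J '[[[1,-0.03,0.015,0,0],[1,-0.06,0.031,-0.01,0],[1,-0.09,0.046,-0.02,0],[1,-0.12,0.062,-0.03,0],[1,-0.137,0.0707,-0.0346,0]]]' >/dev/null
$J '[[[1,0,0,0,-0.088],[1,0,0,0,-0.088],[1,0,0,0,-0.088],[1,0,0,0,-0.088]]]' >/dev/null
python3 go.py 0.5375 -0.2143 0.06 78
python3 snap.py wB 320 240 320 1
python3 - <<'E'
from align import *
c=pose("wrist",pickle.load(open("pics/wB.pkl","rb")))
ks=['l-','l+','t-','t+','r-','r+']
p=(.5375,-.2143,-.207,.066)
for i in range(3):
    g=dict(zip(ks,map(tuple,proj(c,[corner(p,k) for k in ks]))))
    d=sub("wB",g); x=wfit("wB",d,p); p=(*x[:3],.066)
print({k:(int(a),int(b)) for k,(a,b) in d.items()})
E
```

```text
t 12.68 pos [ 0.5376 -0.2131  0.1995] yaw 77.99 F [-0.8  0.5 -0. ] open 0.0917 grip 0.0 | shift [-0.0012  0.0003  0.1395] turn -0.0
[ 0.5379 -0.2148 -0.2045  0.066 ] deg -11.72 res [ 2.4  2.8 -0.4 -0.7 -0.6 -1.3 -0.2 -0.3 -0.5  0.1  0.7  1. ]
[ 0.5378 -0.215  -0.1999  0.066 ] deg -11.45 res [ 2.3  3.2 -0.5 -0.7 -0.5 -0.9 -0.2 -0.2 -0.5 -0.1  0.9  1.1]
[ 0.5378 -0.2151 -0.1984  0.066 ] deg -11.37 res [ 2.3  3.3 -0.6 -0.6 -0.5 -0.8 -0.2 -0.2 -0.5 -0.2  1.   1.1]
{'l-': (275, 175), 'l+': (347, 178), 't-': (276, 224), 't+': (349, 222), 'r-': (281, 249), 'r+': (344, 247)}
```

View pics/wB.png

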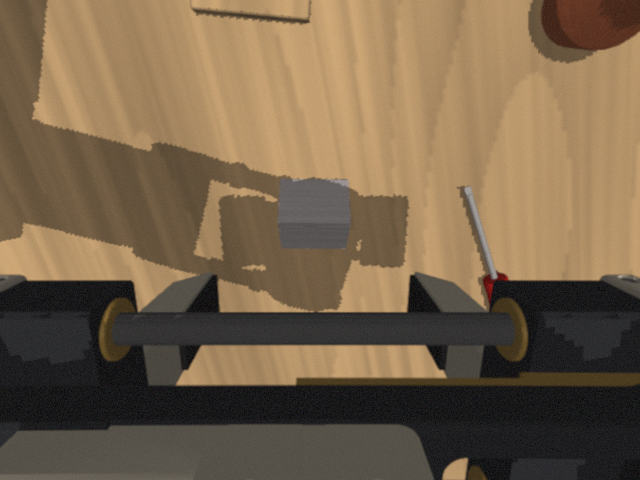

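The long angle lies under the tool at (278,178)–(347,248), with the screwdriver tip at (467,190), well outside the right finger. I'll descend and grip.

```bash
J="python3 -m jog"
$J '[[[1,-0.0018,0,0.03,-0.004],[1,-0.0018,0,0.06,-0.004],[1,-0.0018,0,0.09,-0.004],[1,-0.0018,0,0.12,-0.004],[1,-0.0018,0,0.14,-0.004]]]' |grep force
$J '[[[1,0,0,0.01,0],[1,0,0,0.02,0],[1,0,0,0.03,0],[1,0,0,0.038,0],[1,0,0,0.041,0]]]' |grep force
$J '[[[1,0,0,0,0],[-1,0,0,0,0],[-1,0,0,0,0],[-1,0,0,0,0],[-1,0,0,0,0]]]' 25|grep force
python3 go.py 0.5378 -0.215 0.0183 78.3
$J '[[[-1,0,0,0,0],[-1,0,0,0,0],[-1,0,0,0,0],[-1,0,0,0,0]]]' 25
python3 go.py 0.5378 -0.215 0.0183 78.3
```

```text
contact_force: [-0.5, -0.3, -0.2]
grip_force: 0.0
contact_force: [0.4, 0.2, -0.1]
grip_force: 0.0
contact_force: [1.0, 0.8, -0.5]
grip_force: 0.0
t 13.98 pos [ 0.5374 -0.2164  0.0194] yaw 78.25 F [ 1.   0.8 -0.5] open 0.0698 grip 0.0 | shift [0.0015 0.0001 0.0011] turn -0.001
time: 14.32
tool_pos: [0.5373, -0.2164, 0.0192]
tool_rot: [3.141, 0.0, 1.366]
contact_force: [0.1, 0.1, 3.8]
opening: 0.0656
grip_force: 25.0
t 14.32 pos [ 0.5373 -0.2164  0.0192] yaw 78.26 F [0.1 0.1 3.8] open 0.0656 grip 25.0 | shift [0.0015 0.0002 0.0009] turn -0.001
```

```bash
J="python3 -m jog"
$J '[[[-1,0,0,-0.01,0],[-1,0,0,-0.045,0],[-1,0,0,-0.085,0],[-1,0,0,-0.125,0],[-1,0,0,-0.155,0]]]' >/dev/null
$J '[[[-1,0.02,-0.008,0,0],[-1,0.055,-0.022,0,0],[-1,0.09,-0.037,0,0],[-1,0.12,-0.049,0,0],[-1,0.1416,-0.0578,0,0]]]' >/dev/null
$J '[[[-1,0,0,0,0.05],[-1,0,0,0,0.092],[-1,0,0,0,0.092],[-1,0,0,0,0.092],[-1,0,0,0,0.092]]]' >/dev/null
python3 go.py 0.5343 0.0183 0.0702 73
python3 snap.py wS2 320 240 320 1
python3 - <<'E'
from align import *
c=pose("wrist",pickle.load(open("pics/wS2.pkl","rb")))
ks=['l-','l+','t-','t+','r-','r+']
p=(.5358,.0184,-.297,.053)
for i in range(2):
    g=dict(zip(ks,map(tuple,proj(c,[corner(p,k,.0425) for k in ks]))))
    d=sub("wS2",g); x=wfit("wS2",d,p,.0425); p=(*x[:3],.053)
print({k:(round(a),round(b)) for k,(a,b) in d.items()})
s=pickle.load(open("pics/wS2.pkl","rb"));w=s["tool_rot"][2]
hp=(*s["tool_pos"][:2],w-np.pi/2,.066)
for tx in (0,.0015):
  q=(hp[0]+tx*np.cos(w)+.0015*np.sin(w),hp[1]+tx*np.sin(w)-.0015*np.cos(w),hp[2],.066)
  print("pred held l-,l+",proj(c,[corner(q,k,s["tool_pos"][2]-.0192) for k in ('l-','l+')]).round(1).tolist())
E
```

```text
t 15.57 pos [ 0.5093 -0.066   0.1739] yaw 73.03 F [ 0.5 -0.7 -0.5] open 0.066 grip 25.0 | shift [ 0.088  -0.0006  0.1037] turn 0.001
[ 0.5362  0.0181 -0.2951  0.0527] deg -16.91 res [ 1.2 -0.4 -0.3 -1.6 -0.9  0.2  0.4 -0.3 -0.1  1.2 -0.1  2. ]
[ 0.5362  0.0181 -0.2951  0.0527] deg -16.91 res [ 1.2 -0.4 -0.3 -1.6 -0.9  0.2  0.4 -0.3 -0.1  1.2 -0.1  2. ]
{'l-': (274, 62), 'l+': (350, 63), 't-': (273, 110), 't+': (354, 111), 'r-': (279, 162), 'r+': (348, 161)}
pred held l-,l+ [[244.0, 217.3], [383.4, 217.3]]
pred held l-,l+ [[243.8, 214.2], [383.5, 214.2]]
```

View pics/wS2.png

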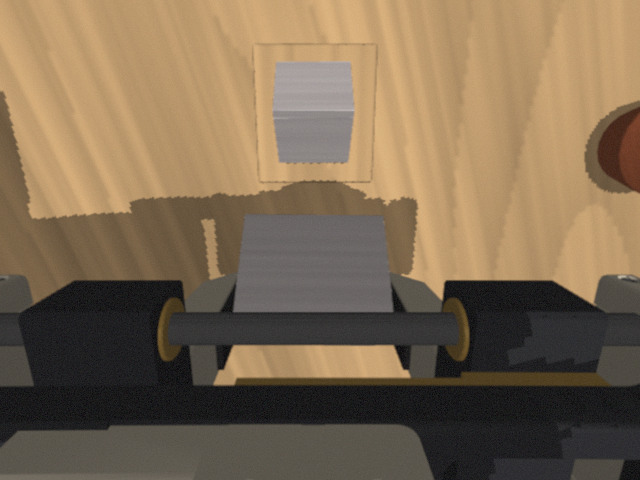

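The placed mid is at (273–354, 62–162), and the held long's far edge is at (245,215)–(385,215), parallel to it. I'll move over and lower it.

```bash
J="python3 -m jog"
$J '[[[-1,0.015,0,0,0],[-1,0.04,0,0,0],[-1,0.065,0,0,0],[-1,0.0874,0,0,0],[-1,0.0874,-0.0004,0,0]]]' >/dev/null
$J '[[[-1,0,0,0.015,0],[-1,0,0,0.03,0],[-1,0,0,0.045,0],[-1,0,0,0.05,0],[-1,0,0,0.05,0]]]' >/dev/null
python3 go.py 0.5343 0.0178 0.0702 73
$J '[[[-1,0,0,0.012,0],[-1,0,0,0.024,0],[-1,0,0,0.036,0],[-1,0,0,0.043,0],[-1,0,0,0.045,0]]]' |grep force
python3 go.py 0.5343 0.0178 0.0702 73
```

```text
t 16.45 pos [0.5336 0.0173 0.1225] yaw 72.97 F [ 0.5  0.3 -1.2] open 0.0651 grip 25.0 | shift [0.0007 0.0007 0.0523] turn -0.001
contact_force: [-0.4, -0.5, -2.2]
grip_force: 25.0
t 16.87 pos [0.5343 0.0176 0.0784] yaw 72.97 F [-0.4 -0.5 -2.2] open 0.0657 grip 25.0 | shift [ 0.0002 -0.      0.0082] turn -0.0
```

```bash
J="python3 -m jog"
$J '[[[-1,0,0,0.0013,0],[-1,0,0,0.0026,0],[-1,0,0,0.004,0],[-1,0,0,0.005,0],[-1,0,0,0.006,0]]]'|grep force
python3 go.py 0.5343 0.0178 0.0702 73
$J '[[[-1,0,0,0.0003,0],[-1,0,0,0.0006,0],[-1,0,0,0.0009,0],[-1,0,0,0.0012,0],[-1,0,0,0.0015,0]]]'|grep force
python3 go.py 0.5343 0.0178 0.0702 73
```

```text
contact_force: [0.7, 0.3, -0.5]
grip_force: 25.0
t 17.28 pos [0.5347 0.0179 0.0731] yaw 72.99 F [ 0.7  0.3 -0.5] open 0.0655 grip 25.0 | shift [-0.0002 -0.0004  0.0029] turn -0.0
contact_force: [0.2, -0.2, -1.9]
grip_force: 25.0
t 17.7 pos [0.5346 0.0179 0.0713] yaw 72.98 F [ 0.2 -0.2 -1.9] open 0.0657 grip 25.0 | shift [-0.0001 -0.0002  0.0011] turn -0.0
```

```bash
J="python3 -m jog"
$J '[[[-1,0,0,0.0003,0],[-1,0,0,0.0006,0],[-1,0,0,0.0009,0],[-1,0,0,0.0009,0],[-1,0,0,0.0009,0]]]'|grep contact
python3 go.py 0.5343 0.0178 0.0702 73
$J '[[[-1,0,0,0.0002,0],[-1,0,0,0.0004,0],[-1,0,0,0.0006,0],[-1,0,0,0.0006,0]]]'|grep contact
python3 go.py 0.5343 0.0178 0.0702 73
```

```text
contact_force: [-1.6, -1.7, 3.4]
t 18.12 pos [0.5346 0.0177 0.0707] yaw 72.99 F [-1.6 -1.7  3.4] open 0.0658 grip 25.0 | shift [-0.     -0.0003  0.0005] turn -0.0
contact_force: [-2.3, -1.5, 8.4]
t 18.45 pos [0.5346 0.0177 0.0706] yaw 72.99 F [-2.3 -1.5  8.4] open 0.0659 grip 25.0 | shift [ 0.     -0.0003  0.0004] turn -0.0
```

Contact is at the expected height. I'll ease the grip, let it settle, open, retreat and check numerically.

```bash
J="python3 -m jog"
$J '[[[-1,0,0,0,0],[-1,0,0,0.0003,0],[-1,0,0,0.0005,0],[-1,0,0,0.0005,0],[-1,0,0,0.0005,0]]]' 4|grep force
python3 go.py 0.5343 0.0178 0.0702 73
$J '[[[1,0,0,0,0],[1,0,0,0,0],[1,0,0,0,0],[1,0,0,0,0],[1,0,0,0,0]]]'|grep -E "force|open"
$J '[[[1,0,0,0,0],[1,0,0,-0.015,0],[1,0,0,-0.04,0],[1,0,0,-0.07,0],[1,0,0,-0.1,0]]]' >/dev/null
$J '[[[1,-0.02,0,0,0],[1,-0.045,0,0,0],[1,-0.07,0,0,0],[1,-0.085,0,0,0],[1,-0.085,0,0,0]]]' >/dev/null
$J '[[[1,0,0,0,0],[1,0,0,0,0]]]' >/dev/null
python3 go.py 0.5343 0.0178 0.0702 73
python3 snap.py wE 320 240 320 1
python3 - <<'E'
from align import *
c=pose("wrist",pickle.load(open("pics/wE.pkl","rb")))
ks=['l-','l+','t-','t+','r-','r+']
p=(.536,.0184,-.297,.066)
for i in range(2):
    g=dict(zip(ks,map(tuple,proj(c,[corner(p,k,.051) for k in ks]))))
    d=sub("wE",g); x=wfit("wE",d,p,.051); p=(*x[:3],.066)
f=least_squares(lambda p:(proj(c,[corner((p[0],p[1],p[2],.066),k,p[3]) for k in ks])-np.array([d[k] for k in ks])).ravel(),(.535,.0185,-.3,.05),loss='soft_l1');print("free z",f.x.round(4))
E
```

```text
contact_force: [-0.9, -0.0, 5.5]
grip_force: 4.0
t 18.87 pos [0.5348 0.0179 0.0696] yaw 72.98 F [-0.9 -0.   5.5] open 0.0658 grip 4.0 | shift [-0.0002 -0.0004 -0.0006] turn -0.0
contact_force: [0.1, 0.5, -0.1]
opening: 0.0907
grip_force: 0.0
t 20.28 pos [ 0.5098 -0.0629  0.1693] yaw 72.98 F [-1.3 -0.3  0. ] open 0.0918 grip 0.0 | shift [ 0.0843 -0.0002  0.0991] turn -0.0
[ 0.5356  0.0186 -0.2966  0.0671] deg -16.99 res [ 0.2 -1.6 -1.2  0.2  0.7  0.2  0.4 -0.8 -1.8  0.8  0.4  0.8]
[ 0.5356  0.0186 -0.2966  0.0671] deg -16.99 res [ 0.2 -1.6 -1.2  0.2  0.7  0.2  0.4 -0.8 -1.8  0.8  0.4  0.8]
free z [ 0.5357  0.0185 -0.2942  0.0515]
```

The long angle fits at (535.6, 18.6) mm and −17.0°, at the nested height. It is within 0.5 mm of the ones below it and nothing touches the robot.

```bash
python3 -c "
from cell import robot
print(robot.hand_in())"
```

```text
the job is handed in; nothing more can be done
None
```

I nested both offcuts ridge-up on the saddle, first the 53 mm and then the 66 mm; the camera fit put both within about 0.5 mm of the small angle below. I let go and handed the job in at about 20 s; the cup, vase and screwdriver were left alone, and no verdict came back.

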